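Switch on the red push-to-turn isolator of a control panel

TASK

Set the red-handled rotary switch on the control panel to its next position: push its knob in, turn it clockwise by one position (60 degrees) and let go, so that the knob springs fully back out and locks there. Leave the black and the blue switch in the positions they are in.

Things in the scene. Friction and masses are not known exactly. Their poses are not given: they have to be found in the camera images.
- red_grip (a point): Red knob (on a yellow plate, top 64 mm above the bench): a disc 52 mm wide, 8 thick, on a stem, with an upright bar 50 long, 14 wide, 31 high across it. Point on the vertical turning axis, mid-bar: 21 mm above the disc's top, 9 below the bar's top, 104 above the bench when out. Moves and turns with the knob. x: along the bar to its white pointer end; y: across the 14 mm; z: up.
- red_knob (a joint): Turn of the red knob, rad, clockwise from above. Positions 0, 1.047, 2.094 (black dots); starts at 0 within 0.09. Push: 9 mm of travel, spring 4 N rising to 9 N pushes it back out. Pushed in 6 mm or more (7 to 8 is good) it turns freely (0.03 N m); less, it is locked. It springs out only within about 7 degrees of a position, in between it stays in.
- black_knob (a joint): Turn of the black switch's knob (white plate), same make and scale as the red; starts at its second position, 1.047 within 0.09, and stays there. The three switches stand 140 mm apart in one row, in any order, on a fixed aluminium panel lying on the bench, turned up to 0.3 rad. Nothing within 60 mm of a knob's axis reaches above its plate.
- blue_knob (a joint): Turn of the blue switch's knob (white plate), same make and scale as the red; starts at its first position, 0 within 0.09, and stays there.

How it is judged:
At the end, for the whole second after the job is handed in: The red knob stands at its next position (60 degrees from zero, within 11 degrees) and has sprung fully out (within 3 mm); the black and blue knobs are still within about 14 degrees of the positions they started in (value of joint red_knob between 0.847 and 1.247 rad and height (world z) of red_grip above 0.101 m and value of joint black_knob between 0.8 and 1.3 rad and value of joint blue_knob below 0.25 rad); the robot touches nothing.
It fails at once if the black or the blue switch is turned away from its position (value of joint black_knob below 0.75 rad or value of joint black_knob above 1.35 rad or value of joint blue_knob above 0.3 rad).
It also fails if it takes over 32 s, if anything falls off the work surface, if the arm or the gripper's body presses on something with over 40 N, if the wrist force passes 120 N, or if a joint passes its speed limit or range.

ROBOT

A 7-joint arm with a two-finger parallel gripper is mounted at the origin on the work surface. World frame = base frame: x ahead of the robot, y to its left, z up, the work surface at z = 0. Lengths are in m, angles in rad, forces in N, time in s.
With the tool pointing down it reaches from about 0.375 to 0.925 m from the base axis. Payload 3.1 kg.
Tool frame: the origin (TCP) lies on the centre line of the jaws, within the pads' length; the fingertips stand 14 mm ahead of it and the grasp point (between the pads) lies 5 mm behind it; z points along the fingers, y is the line along which they close (so a half turn about z gives the same grasp; the last joint's range is limited). The gripper opens to 85 mm and grips with 20 to 120 N. Pads are 22 mm wide; open, the fingers measure 114 mm over their backs; the gripper's body (76 mm by 85 mm) begins 54 mm behind the grasp point. The pads swing forward as they close: fully open they stand 13 mm farther back than shut.
Start: joints at [1.166, 0.383, 0.044, 1.598, -0.018, 1.161, -0.05], TCP at [0.196, -0.62, 0.245] pointing down, gripper open.
Joint ranges: [-2.61, 2.61], [-0.41, 2.15], [-1.48, 1.57], [0, 2.5], [-1.57, 4.71], [0.05, 1.97], [-2.85, 2.85]. Speed limits (rad/s): [2.79, 2.79, 3.14, 3.14, 3.14, 3.14, 3.14].

INTERFACE

Orientations are given as a unit quaternion [x, y, z, w].
In Python, from bench import ctrl gives the robot as it stands. Calls block until the motion is done:
- ctrl.move_ptp(position, orientation): joint-space move of the TCP to a pose.
- ctrl.movel(position, orientation=None, speed=0.15): straight line of the TCP; orientation=None keeps the orientation; speed is the mean speed in m/s.
- ctrl.move_j(angles): joint-space move.
- ctrl.move_gripper(opening, effort=None): finger opening in m; effort is the grip in N (None keeps the last); returns when the fingers have stopped.
- ctrl.pause(seconds).
- ctrl.inverse_kinematics(position, orientation): joint angles nearest the present ones, or None.
- ctrl.read_camera(name): name is "scene" or "side" or "wrist"; returns (picture, depth): 480x640x3 uint8, red, green, blue; 480x640 float32, m along the optical axis (not along the pixel's ray), 0 where there is no reading.
- ctrl.camera_params(name): a dict with "K" (3x3 intrinsics, pixels), "camera_from_world" (4x4, takes a point from world to camera coordinates). Camera axes: x right, y down, z forward; pixel columns grow to the right and rows downward; lengths in m; the calibration is good to about 2 mm. The wrist camera is an equidistant fisheye: a pixel r from the principal point sees the ray r / f radians off the axis. A picture is of the moment at which its call begins: read the wrist's pose just before it. camera_params takes no time and is no camera call; for the wrist camera it gives the pose at the moment of the call.
A pose or a line that the arm cannot do raises ctrl.MotionError and nothing moves.
- ctrl.sign_off(): hands the job in; it is judged then, once.
Trained networks look in the newest picture that a camera, given by its name, has taken for a name from the list of things; names that differ only in an ending like _2 or _b are one class to them, and where a whole thing is asked for, a point or a joint stands for the part that bears it (a point fixed in the world has none). Each returns a list of dicts, best first, with "score" (0 to 1); they miss things now and then, are a little off and sometimes report something else, mostly with a low value. They report only what shows in the picture. A call takes as long as a camera call.
- ctrl.look_for(camera, name): "rect" ([left, top, right, bottom] in pixels, round what is visible of it).
- ctrl.outline_of(camera, name): "region" (480x640 bool, what is visible of it) and "rect" ([left, top, right, bottom] in pixels, round what is visible of it).
Readings, each from a call of its own:
- ctrl.read_time_s(): time.
- ctrl.read_qpos(): joint angles.
- ctrl.read_joint_vel(): joint speeds.
- ctrl.read_effort(): joint torques, N m.
- ctrl.read_eef_pos(): TCP position.
- ctrl.read_tcp_rot(): TCP orientation.
- ctrl.read_ft_force(): force on the tool from outside, world axes, zero at the start.
- ctrl.read_ft_torque(): the same for the moment, N m.
- ctrl.read_finger_gap(): finger opening in m.
- ctrl.read_grasp_force(): force on a finger pad.
Only numpy, scipy, OpenCV 4.12 (cv2) and the standard library are available. Lean on these libraries where they do the work, as an engineer would, in place of code of your own. Each camera call takes 0.05 s, during which the arm holds its last target. There are 200 camera calls.

## Working session

There is one attempt and no reset: what is moved stays moved. The work goes in short steps, each a Python script; the robot and the scene stay as the last script left them, time stands still between calls to the robot, and variables do not carry over. Pictures are saved under pics/ and viewed, at most 10 in all, crops included, and the job is handed in when it is done.

```bash
mkdir -p pics; ls; python3 - <<'E'
from bench import ctrl
import cv2,numpy as np
for c in ("scene","side"):
    p,d=ctrl.read_camera(c); cv2.imwrite(f"pics/{c}0.png",p[...,::-1])
    P=ctrl.camera_params(c);print(c,P["K"].tolist(),np.round(P["camera_from_world"],3).tolist())
    for n in("red_knob","black_knob","blue_knob","red_grip"):
        print(c,n,[(r["rect"],round(r["score"],2)) for r in ctrl.look_for(c,n)])
print(ctrl.read_time_s(),ctrl.read_tcp_rot(),ctrl.camera_params("wrist"))
E
```

```text
bench.py
pics
scene [[568.7446894220673, 0.0, 314.1257686815549], [0.0, 568.7446894220673, 242.2819742117584], [0.0, 0.0, 1.0]] [[-0.233, 0.972, 0.004, 0.068], [0.821, 0.199, -0.535, -0.406], [-0.521, -0.121, -0.845, 1.184], [0.0, 0.0, 0.0, 1.0]]
scene red_knob [([328.4, 218.9, 363.5, 264.3], 0.92)]
scene black_knob [([422.4, 217.9, 459.3, 257.7], 0.66)]
scene blue_knob [([229.6, 220.8, 266.6, 266.5], 0.79), ([326.2, 219.6, 362.5, 260.3], 0.17)]
scene red_grip [([324.5, 221.0, 362.1, 260.3], 0.85)]
side [[563.1382138829658, 0.0, 309.18123633771233], [0.0, 563.1382138829658, 233.44042020588086], [0.0, 0.0, 1.0]] [[0.998, -0.061, 0.002, -0.555], [-0.03, -0.512, -0.858, 0.14], [0.053, 0.857, -0.513, 0.859], [0.0, 0.0, 0.0, 1.0]]
side red_knob [([275.2, 218.6, 300.3, 247.2], 0.93)]
side black_knob [([250.1, 178.4, 280.6, 208.2], 0.95)]
side blue_knob []
side red_grip [([271.0, 215.4, 301.6, 248.7], 0.97)]
0.5 [ 9.88257117e-01  1.52800100e-01 -6.51136698e-06 -2.83944006e-05] {'K': array([[371.64829954,   0.        , 327.92775204],
       [  0.        , 371.64829954, 240.71090504],
       [  0.        ,   0.        ,   1.        ]]), 'camera_from_world': array([[ 3.02101321e-01, -9.53275813e-01,  1.28284013e-04,
        -6.49477805e-01],
       [-9.09117380e-01, -2.88066644e-01,  3.00870732e-01,
        -3.79944542e-02],
       [-2.86775837e-01, -9.10100706e-02, -9.53664924e-01,
         3.79556623e-01],
       [ 0.00000000e+00,  0.00000000e+00,  0.00000000e+00,
         1.00000000e+00]])}
```

```bash
cat > h.py <<'E'
from bench import ctrl
import cv2,numpy as np
def cloud(c,d):
    P=ctrl.camera_params(c);K=P["K"];v,u=np.mgrid[:480,:640]
    x=(u-K[0,2])/K[0,0];y=(v-K[1,2])/K[1,1]
    C=np.dstack([x*d,y*d,d]);M=P["camera_from_world"]
    return (C-M[:3,3])@M[:3,:3]
E
python3 - <<'E'
from h import *
for c in("scene","side"):
    p,d=ctrl.read_camera(c);W=cloud(c,d)
    for n in ("red_knob","black_knob","blue_knob"):
        o=ctrl.outline_of(c,n)
        if not o: continue
        m=o[0]["region"]&(d>0);X=W[m];top=X[(X[:,2]>.104)&(X[:,2]<.125)]
        print(c,n,o[0]["score"],m.sum(),len(top),"zmax",np.percentile(X[:,2],[5,50,98]).round(4))
        if len(top)<5: continue
        mu=top[:,:2].mean(0);w,V=np.linalg.eigh(np.cov(top[:,:2].T))
        print(mu.round(4),"axis",np.degrees(np.arctan2(V[1,1],V[0,1])).round(1),np.sqrt(w).round(4), "ext mid",[(cv2.minAreaRect(top[:,:2].astype(np.float32)*1000))])
a=cv2.imread("pics/scene0.png")[170:310,200:500];b=cv2.imread("pics/side0.png")[130:320,180:400]
a=cv2.resize(a,(780,364),interpolation=2)[:,:780]
b=cv2.resize(b,None,fx=3,fy=3,interpolation=2)
cv2.imwrite("pics/a.png",a);cv2.imwrite("pics/b.png",b)
E
```

```text
scene red_knob 0.69 972 318 zmax [0.0795 0.0834 0.114 ]
[0.5281 0.1001] axis -167.3 [0.0041 0.0151] ext mid [((525.6077270507812, 100.03186798095703), (51.31493377685547, 14.109040260314941), 12.017303466796875)]
scene black_knob 0.66 969 338 zmax [0.08   0.0903 0.1141]
[0.4907 0.2332] axis 133.8 [0.0041 0.0145] ext mid [((488.0559997558594, 233.8621368408203), (14.163050651550293, 48.810150146484375), 45.86798858642578)]
scene blue_knob 0.93 1032 330 zmax [0.0782 0.0834 0.1137]
[ 0.5646 -0.0338] axis -166.3 [0.0042 0.015 ] ext mid [((563.1555786132812, -34.55760192871094), (49.71713638305664, 14.261795043945312), 13.801055908203125)]
side red_knob 0.71 916 282 zmax [0.0648 0.0931 0.1152]
[0.5237 0.094 ] axis -169.1 [0.004  0.0145] ext mid [((523.6136474609375, 97.36091613769531), (50.09281921386719, 17.455944061279297), 11.50284194946289)]
side black_knob 0.78 625 207 zmax [0.0798 0.0945 0.115 ]
[0.4868 0.2278] axis 137.9 [0.0044 0.0155] ext mid [((486.7532043457031, 231.238037109375), (16.66469955444336, 51.3336067199707), 45.95012283325195)]
```

View pics/a.png

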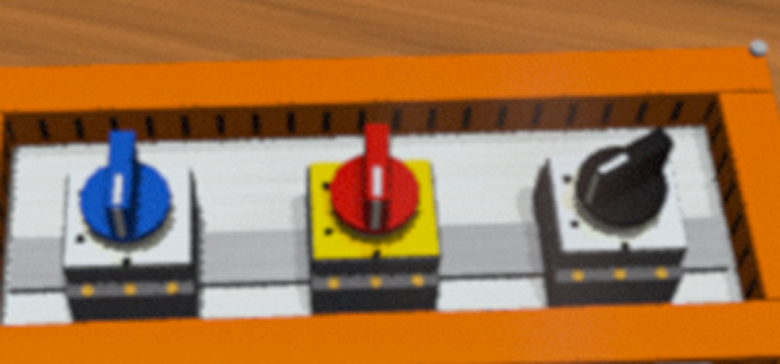

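View pics/b.png

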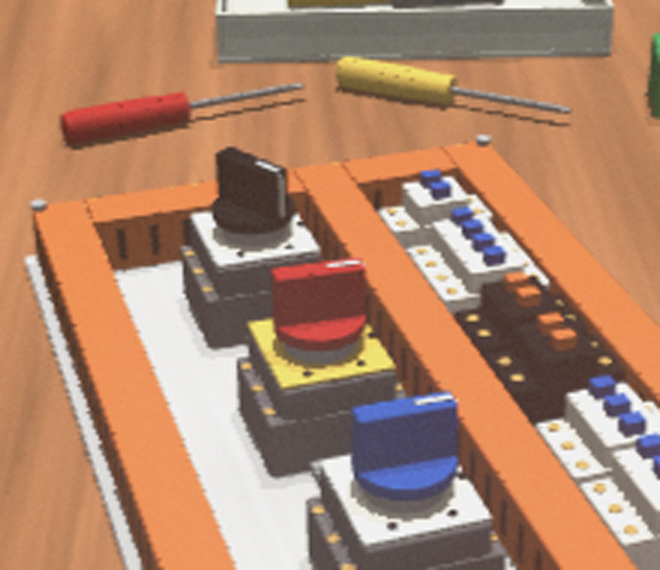

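The three bars show clearly: red is in the middle of row a.png at (377,180), its white pointer toward +x. In b.png it is at (320,305), and the bar is at about 12° yaw. The row runs at 105.6°, so the panel's zero is about 15.6° and the target yaw is about -45°. The two views agree within 2 mm, and the bar's top is at 0.114. Next I check IK for both grasp options and approach.

```bash
cat >> h.py <<'E'
from scipy.spatial.transform import Rotation as R
P0=np.array([.5246,.0987])
def ori(deg): return (R.from_euler("z",deg,degrees=True)*R.from_euler("x",180,degrees=True)).as_quat()
def pos(z): return [*P0,z]
E
python3 - <<'E'
from h import *
print("yaw now",R.from_quat(ctrl.read_tcp_rot()).as_euler("zyx",degrees=True))
best=[]
for f in(0,180):
    qs=[ctrl.inverse_kinematics(pos(.1),ori(a+f)) for a in(12,-45)]
    print(f,[None if q is None else np.round(q,3).tolist() for q in qs])
    if all(q is not None for q in qs): best.append((max(abs(q[6]) for q in qs),f))
f=min(best)[1];print("use",f)
ctrl.move_gripper(.06)
ctrl.move_ptp(pos(.20),ori(12+f))
p,d=ctrl.read_camera("wrist");cv2.imwrite("pics/w.png",p[...,::-1])
print(ctrl.read_time_s(),ctrl.read_eef_pos(),[(o["rect"],o["score"]) for o in ctrl.look_for("wrist","red_knob")])
E
```

```text
yaw now [-1.75795611e+01  3.82699694e-03  1.79997721e+02]
0 [[0.378, 0.462, -0.754, 1.961, 0.409, 0.875, -1.954], [-1.028, 0.513, 0.931, 2.024, -0.541, 0.87, -2.151]]
180 [[0.607, 0.606, -1.064, 1.952, 0.647, 0.974, 1.009], [0.528, 0.543, -0.951, 1.955, 0.553, 0.929, 0.083]]
use 180
4.1083 [0.52499025 0.09744044 0.19985082] [([292.6, 198.6, 366.0, 288.0], 0.59)]
```

View pics/w.png

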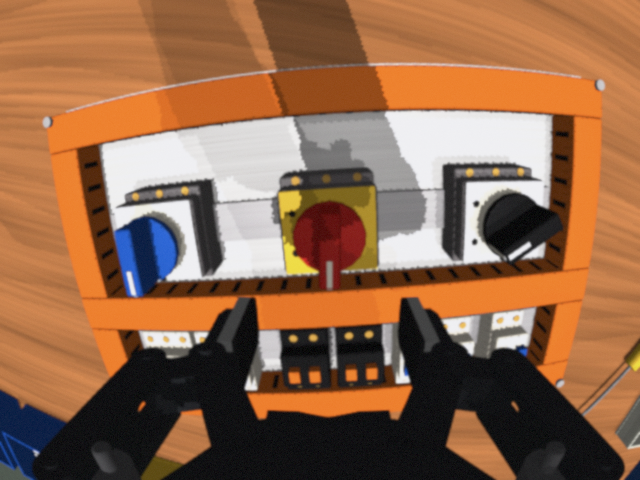

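The wrist view shows the bar at column 329, midway between the fingers (247 and 410) and aligned with them. I descend, grip and push.

```bash
python3 - <<'E'
from h import *
def st(s): print(s,round(ctrl.read_time_s(),2),np.round(ctrl.read_eef_pos(),4),"F",np.round(ctrl.read_ft_force(),1),"T",np.round(ctrl.read_ft_torque(),2),"gap",round(ctrl.read_finger_gap(),4),"g",np.round(ctrl.read_grasp_force(),1))
ctrl.movel(pos(.102),ori(192),speed=.08);st("down")
ctrl.move_gripper(.0,effort=50);st("grip")
ctrl.movel(pos(.0942),ori(192),speed=.02);ctrl.pause(.3);st("push")
E
```

```text
down 5.53 [0.5252 0.0989 0.1026] F [0.1 0.2 0.3] T [ 0.03  0.04 -0.04] gap 0.0596 g 0.0
grip 6.02 [0.5249 0.0982 0.1024] F [-0.5 -1.8  2.9] T [-0.26  0.22 -0.02] gap 0.0132 g 52.0
push 6.86 [0.5249 0.0983 0.0947] F [-2.1 -2.3  7.6] T [-0.51  0.45  0.03] gap 0.0133 g 52.6
```

```bash
python3 - <<'E'
from h import *
def st(s): print(s,round(ctrl.read_time_s(),2),np.round(ctrl.read_eef_pos(),4),"yaw",R.from_quat(ctrl.read_tcp_rot()).as_euler("zyx",degrees=True)[0].round(1),"F",np.round(ctrl.read_ft_force(),1),"T",np.round(ctrl.read_ft_torque(),2),"gap",round(ctrl.read_finger_gap(),4))
z=.0936
ctrl.movel(pos(z),ori(192),speed=.02);st("push")
for a in (8,2,-7,-16,-25,-35,-45.5):
    ctrl.move_ptp(pos(z),ori(180+a));st(a)
    if abs(ctrl.read_ft_torque()[2])>1: print("stop");break
E
```

```text
push 7.11 [0.5249 0.0983 0.0942] yaw 168.0 F [-2.1 -2.5  8.4] T [-0.51  0.46 -0.05] gap 0.0131
8 7.36 [0.525  0.0982 0.0943] yaw 172.0 F [-2.9 -2.9  7.7] T [-0.54  0.43  0.02] gap 0.0129
2 7.61 [0.5249 0.0981 0.0942] yaw 178.0 F [-1.8 -2.4  7.6] T [-0.52  0.49 -0.02] gap 0.0133
-7 7.87 [0.525  0.098  0.0943] yaw -173.0 F [-1.5 -3.9  8.1] T [-0.52  0.49 -0.05] gap 0.013
-16 8.12 [0.525  0.0979 0.0942] yaw -163.9 F [-1.4 -3.4  7.7] T [-0.59  0.47 -0.01] gap 0.0128
-25 8.38 [0.5249 0.0978 0.0942] yaw -154.9 F [-1.9 -3.5  8. ] T [-0.64  0.44 -0.03] gap 0.0133
-35 8.66 [0.5249 0.0976 0.0942] yaw -144.9 F [-2.6 -4.1  7.3] T [-0.66  0.5  -0.05] gap 0.0128
-45.5 8.94 [0.5248 0.0975 0.0942] yaw -134.4 F [-2.4 -3.1  8.8] T [-0.71  0.52 -0.04] gap 0.0128
```

It turned freely. (The printed yaw has its sign flipped by the Euler convention; the motion is clockwise.) Next I lift with the spring, open and retreat.

```bash
python3 - <<'E'
from h import *
def st(s): print(s,round(ctrl.read_time_s(),2),np.round(ctrl.read_eef_pos(),4),"F",np.round(ctrl.read_ft_force(),1),"gap",round(ctrl.read_finger_gap(),4))
o=ori(180-45.5)
ctrl.movel(pos(.1018),o,speed=.03);st("up")
ctrl.move_gripper(.06);st("open")
ctrl.movel(pos(.20),o,speed=.12)
ctrl.move_ptp([.40,-.25,.3],o);ctrl.pause(.3);st("away")
for c in("scene","side"):
    p,d=ctrl.read_camera(c);W=cloud(c,d);cv2.imwrite(f"pics/{c}1.png",p[...,::-1])
    for n in ("red_knob","black_knob","blue_knob"):
        q=ctrl.outline_of(c,n)
        if not q: continue
        X=W[q[0]["region"]&(d>0)];top=X[(X[:,2]>.104)&(X[:,2]<.125)]
        if len(top)>5: print(c,n,round(q[0]["score"],2),"ztop",np.percentile(X[:,2],98).round(4),cv2.minAreaRect(top[:,:2].astype(np.float32)*1000))
b=cv2.imread("pics/side1.png")[130:320,180:400]
cv2.imwrite("pics/b1.png",cv2.resize(b,None,fx=3,fy=3,interpolation=2))
E
```

```text
up 9.37 [0.5248 0.0975 0.1016] F [-0.1 -4.2  3.2] gap 0.013
open 9.88 [0.5244 0.0991 0.1016] F [ 0.3  0.  -0. ] gap 0.0598
away 12.57 [ 0.4004 -0.2492  0.2998] F [ 0.5 -0.2  0.3] gap 0.0601
scene red_knob 0.92 ztop 0.114 ((525.2442626953125, 99.76185607910156), (15.310186386108398, 51.149322509765625), 44.15639114379883)
scene black_knob 0.92 ztop 0.1143 ((487.7513122558594, 234.18893432617188), (14.834695816040039, 50.253509521484375), 45.31676483154297)
side red_knob 0.96 ztop 0.1152 ((523.6426391601562, 95.78248596191406), (15.209074974060059, 49.93084716796875), 43.6305046081543)
side black_knob 0.98 ztop 0.1155 ((485.6887512207031, 231.38626098632812), (17.339069366455078, 52.02736282348633), 43.69171905517578)
side blue_knob 0.97 ztop 0.1151 ((561.1211547851562, -37.250633239746094), (50.34408187866211, 18.247718811035156), 14.4769287109375)
```

View pics/b1.png

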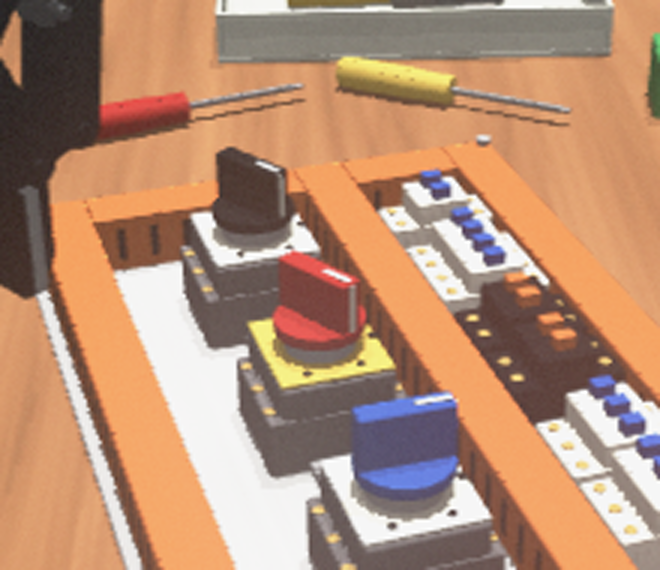

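The picture shows the red bar at (320,300), parallel to black at (250,190), and its top is back at 0.114. Black and blue are unmoved, and the gripper is clear.

```bash
python3 -c "
from bench import ctrl
print(ctrl.sign_off())"
```

```text
the job is handed in; nothing more can be done
None
```

The red switch is at its next position: turned clockwise about 60° and sprung fully back out. The black and blue switches still stand where they were, and I handed the job in at about 13 s of the 32 s allowed; no verdict was returned.

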